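Sort out three misplaced drive parts on their plates

ROBOT

A 6-joint arm with a two-finger parallel gripper is mounted at the origin on the work surface. World frame = base frame: x ahead of the robot, y to its left, z up, the work surface at z = 0. Lengths are in mm, angles in rad, forces in N, time in s.
With the tool pointing down it reaches from about 350 to 975 mm from the base axis. Payload 7.1 kg.
Tool frame: the origin (TCP) lies midway between the tips of the shut fingers; the grasp point (between the pads) lies ctrl.grip_point_offset behind it (ctrl.grip_point_offset is the distance from the TCP to the grasp point, in mm); z points along the fingers, y is the line along which they close (so a half turn about z gives the same grasp; the last joint's range is limited). The gripper opens to 88 mm and grips with 3 to 60 N. Pads are 20 mm wide; open, the fingers measure 115 mm over their backs; the gripper's body (75 mm by 178 mm) begins 61 mm behind the grasp point.
Start: joints at [1.214, 0.423, 1.63, -0, 1.089, -0.019], TCP at [207.101, 589.673, 222.675] pointing down, gripper open.
Joint ranges: [-3, 3], [-0.9, 2.11], [0.09, 2.58], [-1.31, 4.45], [0.11, 2.69], [-2.54, 2.54]. Speed limits (rad/s): [2.39, 2.39, 3.01, 3.14, 3.14, 3.14].

INTERFACE

Orientations are given as a rotation vector (axis times angle).
In Python, from workcell import ctrl, get_image, close_job, finder gives the robot as it stands.
- The arm moves only by the tool servo_tool, never from a script. Its argument "deltas" is a list of rows, each a list of 2 entries, a list of its own where there are three numbers: the shift along the tool's x, y, z in mm, then the turn, a rotation vector about the tool's x, y, z in rad. A call has 1 to 5 rows; each row is the pose to reach, as a shift and turn from the pose commanded when the call began, along the tool's axes at that moment; what a row does not reach only later rows make up. A row lasts 1/12 s, in which the tool goes at most 41.7 mm and 7.16 degrees, less where a joint would pass 70% of its speed; a pose out of reach is approached as far as the arm can. A call with a gripper value outside its range is refused whole. "grip" is the closure, from -1 (fully open) to 1 (shut), so that 0 is half open, set as the call begins (left out, the last holds). The fingers move at their own pace and stop on an object; the grip force is fixed at half the most. Time passes only in rows, so rows that repeat a pose let the fingers close. It gives the time, the measured TCP pose, the force, the opening and the grip force at its end, in the units of the state.
- ctrl.get_obs(): the state, without advancing time (a new reading comes with each control period).
- get_image(name): name is "scene" or "side" or "wrist"; returns a dict with "frame" (420x560x3 uint8, blue, green, red), "depth" (420x560 float32, mm along the optical axis (not along the pixel's ray), 0 where there is no reading), "K" (3x3 intrinsics, pixels), "pose" (4x4, takes a point from camera to world coordinates). Camera axes: x right, y down, z forward; pixel columns grow to the right and rows downward; lengths in mm; the calibration is good to about 2 mm. A picture is of the moment at which its call begins.
- close_job(): hands the job in; it is judged then, once.
Trained networks look in a picture, given as the dict that the camera call returned (one of the last four; its "shot" number tells which), for a name from the list of things; names that differ only in an ending like _2 or _b are one class to them, and where a whole thing is asked for, a point or a joint stands for the part that bears it (a point fixed in the world has none). Each returns a list of dicts, best first, with "score" (0 to 1); they miss things now and then, are a little off and sometimes report something else, mostly with a low value. They report only what shows in the picture. A call takes as long as a camera call.
- finder.search_frame(query, picture): "rect" ([centre column, centre row, width, height] as shares, 0 to 1, of the picture: columns of its width, rows of its height, round what is visible of it).
- finder.silhouettes(query, picture): "mask" (420x560 bool, what is visible of it) and "rect" ([centre column, centre row, width, height] as shares, 0 to 1, of the picture: columns of its width, rows of its height, round what is visible of it).
The state is a dict: "t": time; "qpos": joint angles; "qvel": joint speeds; "joint_torque": joint torques, N m; "ee_pos": TCP position; "orientation": TCP orientation; "ft_force": force on the tool from outside, world axes, zero at the start; "moment": the same for the moment, N m; "width": finger opening in mm; "grasp_force": force on a finger pad.
Only numpy, scipy, OpenCV 4.12 (cv2) and the standard library are available. Lean on these libraries where they do the work, as an engineer would, in place of code of your own. Each camera call takes 0.05 s, during which the arm holds its last target. There are 200 camera calls.

TASK

The motor, the transformer and the gearbox stand on one another's plates: put each upright on the middle of the plywood plate that has its own shape (motor on the round one, transformer squarely on the square one, gearbox lengthwise on the oblong one), using the empty metal tray to stand a part in on the way. Set the parts down, do not drop them or tip them over, and leave the jar, the wood offcut and the screwdriver where they are.

Things in the scene. Friction and masses are not known exactly. Their poses are not given: they have to be found in the camera images.
- motor_c (a point): Small electric motor, loose, about 0.3 kg: an upright steel can, 44 mm in diameter and 58 mm tall, standing on its flat end, with a thin shaft 16 mm long upwards from the middle of its top (74 mm in all). This point is on the can's axis, 29 mm above its underside; z points up along the shaft. Grasp across the can.
- transformer_c (a point): Small mains transformer, loose, about 0.45 kg: 54 mm square seen from above, 50 mm tall; a dark steel core (54 mm along its x, 32 mm along its y) with a copper winding (36 mm along its x, 54 mm along its y, from 10 to 44 mm up) on a 54 mm square foot plate 4 mm thick. This point is at its centre, 25 mm above its underside; z up. It can be grasped across x (core) or across y (winding), 54 mm wide either way; which of its sides faces which way on its plate is free.
- gearbox_c (a point): Gearbox, loose, about 0.22 kg: a cream plastic box 86 mm long (its x), 44 mm wide (its y) and 54 mm tall, with a round hub of 20 mm diameter standing 8 mm above its top 24 mm off the middle towards its +x end. This point is at the centre of the box, 27 mm above its underside; z up. Grasp across its 44 mm width. Either end may point either way on its plate.
- round_plate: Fixed round plywood plate, 116 mm in diameter, 10 mm thick, flat on top with a flush dark round inlay in the middle: the motor's place. Origin at the centre of its underside, on the bench; z up.
- square_plate: Fixed square plywood plate, 104 x 104 mm, 10 mm thick, flat on top with a flush dark square inlay in the middle: the transformer's place. Origin at the centre of its underside; x and y along its sides, z up.
- oblong_plate: Fixed oblong plywood plate, 140 mm (its x) by 80 mm (its y), 10 mm thick, flat on top with a flush dark oblong inlay in the middle: the gearbox's place, long side along the plate's x. Origin at the centre of its underside; z up.
- tray: Fixed shallow square aluminium tray, 130 x 130 mm outside, floor 4 mm above the bench, rim 3 mm thick and 8 mm above the bench (4 mm above the floor). Empty at the start: the stopping place on the way. Origin at the centre of its underside; z up.
- jar: Bystander: loose glass jar with a black cap, 60 mm in diameter, 75 mm tall. Origin at the centre of its underside. Not to be moved.
- offcut: Bystander: loose block of light timber, 90 x 45 x 45 mm, long side along its x. Origin at the centre of its underside. Not to be moved.
- screwdriver: Bystander: loose screwdriver, 200 mm long, lying along its x with the handle to -x. Origin at the middle of its length, on the bench. Not to be moved.

How it is judged:
By the outcome, as a careful person would: the job done as asked, in the order asked, and still so for the second after the job is handed in, with the robot touching nothing.
It also fails if it takes over 106 s, if anything falls off the work surface, if the arm or the gripper's body presses on something with over 40 N, if the wrist force passes 120 N, or if a joint passes its speed limit or range.

## Working session

There is one attempt and no reset: what is moved stays moved. The work goes in short steps, Python scripts to look and compute and a tool call to move; the robot and the scene stay as the last step left them, time stands still between calls to the robot, and variables do not carry over. Pictures are saved under pics/ and viewed, at most 14 in all, crops included, and the job is handed in when it is done.

Besides the shell and the picture viewer there is one more tool, called after "Emit:" in YAML: its name, and indented under it one key for each argument. servo_tool: Moves the arm, as the interface text tells. Its arguments: {"type":"object","properties":{"deltas":{"type":"array","items":{"type":"array"}},"grip":{"type":"number"}},"required":["deltas"]}

```bash
ls; mkdir -p pics; python3 - <<'E'
from workcell import ctrl,get_image,finder
import cv2
o=ctrl.get_obs();print(o,ctrl.grip_point_offset)
for n in("scene","side"):
    p=get_image(n);cv2.imwrite(f"pics/{n}0.png",p["frame"]);print(n,p["pose"].round(2).tolist(),p["K"].round(1).tolist(),p["shot"])
E
```

```text
pics
{'t': 0.0, 'qpos': array([ 1.21401773e+00,  4.23835075e-01,  1.63067852e+00,  7.19007805e-06,
        1.08859201e+00, -1.89535711e-02]), 'qvel': array([ 0.00101367,  0.00027907, -0.00042709, -0.00076543,  0.00151456,
        0.00228306]), 'joint_torque': array([-1.36511637e-03, -5.44641638e+01, -2.73654842e+01,  6.42930600e-02,
        2.30746128e-02, -1.20699406e-04]), 'ee_pos': array([206.9018929 , 589.17727038, 221.90980448]), 'orientation': array([-5.28090993e-01, -3.09659559e+00,  2.33264721e-03]), 'ft_force': array([ 0.18181504, -0.38151827,  0.91467805]), 'moment': array([ 0.02809067, -0.02389508,  0.00256462]), 'grasp_force': 0.0, 'width': 87.89450768915995} 18.700000000000003
scene [[-0.8, 0.49, -0.35, 1000.54], [0.6, 0.66, -0.44, 548.04], [0.02, -0.57, -0.82, 980.26], [0.0, 0.0, 0.0, 1.0]] [[518.4, 0.0, 276.8], [0.0, 518.4, 200.7], [0.0, 0.0, 1.0]] 1
side [[0.93, -0.18, 0.3, 321.47], [-0.36, -0.5, 0.79, -619.77], [0.01, -0.85, -0.53, 514.25], [0.0, 0.0, 0.0, 1.0]] [[403.8, 0.0, 279.4], [0.0, 403.8, 209.1], [0.0, 0.0, 1.0]] 2
```

View pics/scene0.png

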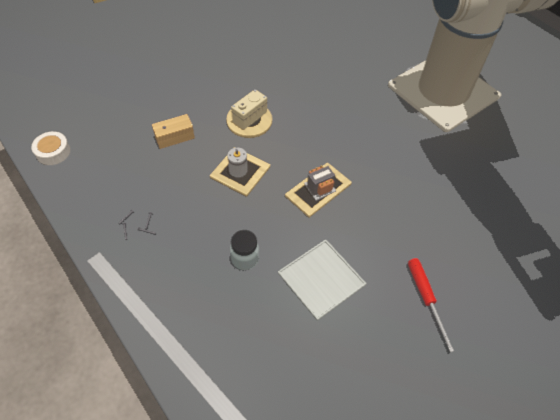

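View pics/side0.png

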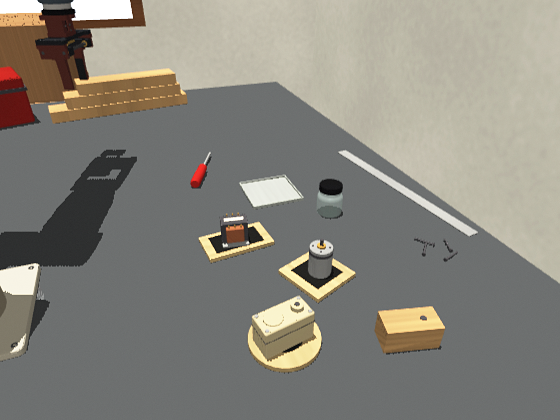

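The scene view shows the gearbox on the round plate (250,118), the motor on the square plate (240,170) and the transformer on the oblong plate (318,188). The tray is empty at (322,278), with the jar at (244,250), the offcut at (174,130) and the screwdriver at (430,300). The side view agrees.

Plan: transformer→tray, gearbox→oblong, motor→round, transformer→square.

```bash
cat > h.py <<'E'
import numpy as np, cv2
from workcell import ctrl,get_image,finder
def cloud(p):
    v,u=np.mgrid[0:420,0:560]; d=p["depth"]; K=p["K"]
    c=np.stack([(u-K[0,2])/K[0,0]*d,(v-K[1,2])/K[1,1]*d,d],-1)
    return c@p["pose"][:3,:3].T+p["pose"][:3,3]
def pts(q,p,lo,hi,W=None):
    W=cloud(p) if W is None else W
    r=finder.silhouettes(q,p)
    if not r: return np.zeros((0,3)),0
    # erode away mixed edge pixels lightly
    m=r[0]["mask"]&(p["depth"]>0)&(W[...,2]>lo)&(W[...,2]<hi)
    return W[m],r[0]["score"]
def rect(P):
    (c,s,a)=cv2.minAreaRect(P[:,:2].astype(np.float32))
    if s[0]<s[1]: s=s[::-1];a+=90
    return np.round(c,1),np.round(s,1),round((a+90)%180-90,1)
E
python3 - <<'E'
from h import *
Z={"motor_c":(60,76),"transformer_c":(45,70),"gearbox_c":(58,68),"round_plate":(6,13),"square_plate":(6,13),"oblong_plate":(6,13),"tray":(2,11),"jar":(60,85),"offcut":(38,52),"screwdriver":(3,60)}
for n in("scene","side"):
    p=get_image(n);W=cloud(p)
    g=W[(p["depth"]>0)&(abs(W[...,2])<12)];print(n,"bench z",np.median(g[:,2]).round(2))
    for q,(lo,hi) in Z.items():
        P,s=pts(q,p,lo,hi,W)
        if len(P)>8:
            c,r,R=*cv2.minEnclosingCircle(P[:,:2].astype(np.float32)),0
            print(q,round(s,2),len(P),*rect(P),"circ",np.round(c,1),round(r,1),"zmed",np.median(P[:,2]).round(1),"mean",P[:,:2].mean(0).round(1))
        else: print(q,s,len(P))
E
```

```text
scene bench z 0.22
motor_c 0.9 253 [604.9 -97.6] [44.8 42.6] 38.3 circ [605.8 -97.7] 23.5 zmed 67.7 mean [606.2 -95.1]
transformer_c 0.9 488 [482.   56.4] [55.5 54.8] -7.6 circ [482.8  56.5] 31.0 zmed 58.7 mean [484.8  59.5]
gearbox_c 0.85 400 [ 482.3 -220.1] [88.5 46.9] 13.2 circ [ 482.4 -221.2] 46.5 zmed 63.8 mean [ 482.7 -218.5]
round_plate 0.92 501 [ 495.5 -204.3] [115.2  82. ] -31.8 circ [ 486.8 -218.7] 58.0 zmed 9.8 mean [ 495.6 -195.7]
square_plate 0.83 984 [600.4 -96.3] [106.3 106. ] -68.9 circ [602. -94.] 69.9 zmed 9.9 mean [606.  -84.1]
oblong_plate 0.76 904 [484.3  56. ] [142.9  81.8] 3.7 circ [484.2  54.4] 79.5 zmed 10.0 mean [500.2  63.6]
tray 0.65 3164 [623.1 233.3] [134.3 130.3] -0.2 circ [625.  233.7] 90.5 zmed 4.6 mean [625.3 234.7]
jar 0.76 521 [724.6 100.2] [51.1 50.7] 53.9 circ [725.4  98.9] 27.2 zmed 74.5 mean [726.4 102. ]
offcut 0.6 570 [ 668.3 -283.3] [90.1 51.4] -14.0 circ [ 667.6 -284.7] 49.6 zmed 44.3 mean [ 668.9 -281.9]
screwdriver 0.75 764 [484.1 408.7] [206.   31.4] 67.0 circ [479.2 410.8] 103.5 zmed 21.4 mean [479.8 386.7]
side bench z -0.76
motor_c 0.
[... 173 characters left out ...]
 480.8 -225. ] 47.1 zmed 63.4 mean [ 475.8 -230.1]
round_plate 0.77 1329 [ 480.4 -241.3] [114.8  79.3] -13.4 circ [ 484.5 -224. ] 57.5 zmed 9.3 mean [ 482.3 -253.2]
square_plate 0.84 1486 [598.4 -99.8] [106.8 105. ] -67.9 circ [ 598.7 -100.9] 71.9 zmed 9.3 mean [ 590.6 -112.2]
oblong_plate 0.93 1060 [482.6  50.2] [140.5  81.2] 6.1 circ [482.5  50.8] 78.4 zmed 9.3 mean [479.1  42.6]
tray 0.75 1177 [623.2 231. ] [134.5 131.8] 90.0 circ [624.7 231.3] 91.6 zmed 3.3 mean [624.  228.6]
jar 0.79 316 [721.6  94.4] [53.1 51.8] -61.8 circ [722.1  95.9] 28.0 zmed 73.3 mean [718.5  89.2]
offcut 0 0
screwdriver 0.64 217 [470.8 370.4] [123.1  23.5] 66.6 circ [469.9 370.8] 61.6 zmed 21.0 mean [463.3 347.4]
```

```bash
cat >> h.py <<'E'
from scipy.spatial.transform import Rotation as Ro
def goal(psi): # psi = world angle (deg) of tool y, tool down
    a=np.radians(psi);s,c=np.sin(a),np.cos(a)
    return np.array([[-s,c,0],[c,s,0],[0,0,-1.]])
def plan(*T):  # targets (x,y,z,psi), each from the previous; first from the measured pose
    o=ctrl.get_obs();p=o["ee_pos"];R=Ro.from_rotvec(o["orientation"]).as_matrix()
    print("t",round(o["t"],2),"at",p.round(1),"psi",np.degrees(np.arctan2(R[1,1],R[0,1])).round(2),"w",round(o["width"],1),"F",o["ft_force"].round(1))
    for x,y,z,psi in T:
        G=goal(psi);d=R.T@(np.array([x,y,z])-p);r=Ro.from_matrix(R.T@G).as_rotvec()
        print("->",(x,y,z,psi),"shift",d.round(1).tolist(),"turn",r.round(4).tolist(),"len",np.linalg.norm(d).round(0));p=np.array([x,y,z]);R=G
E
python3 -c "
from h import *
plan((460,55,260,82.4))"
```

```text
t 1.2 at [207.1 589.7 222.7] psi 70.65 w 87.9 F [-0.   0.  -0.8]
-> (460, 55, 260, 82.4) shift [-415.8, -420.7, -37.3] turn [0.0, 0.0, -0.2051] len 593.0
```

Emit:
servo_tool:
  deltas:
    - [[-20,-20,-2],[0,0,0]]
    - [[-47,-48,-4],[0,0,0]]
    - [[-74,-76,-7],[0,0,0]]
    - [[-101,-104,-10],[0,0,0]]
    - [[-128,-132,-12],[0,0,0]]

```text
t: 1.62
ee_pos: [284.5, 421.2, 234.9]
orientation: [0.527, 3.097, 0.001]
ft_force: [0.3, -0.0, -0.6]
width: 87.8
grasp_force: 0.0
```

Emit:
servo_tool:
  deltas:
    - [[-27,-28,-3],[0,0,0]]
    - [[-54,-56,-6],[0,0,0]]
    - [[-81,-84,-8],[0,0,0]]
    - [[-108,-112,-11],[0,0,0]]
    - [[-135,-140,-14],[0,0,0]]

```text
t: 2.03
ee_pos: [365.5, 244.2, 249.0]
orientation: [0.527, 3.097, 0.001]
ft_force: [0.7, -0.0, 0.5]
width: 87.7
grasp_force: 0.0
```

Emit:
servo_tool:
  deltas:
    - [[-27,-28,-3],[0,0,-0.05]]
    - [[-54,-56,-6],[0,0,-0.1]]
    - [[-81,-84,-8],[0,0,-0.15]]
    - [[-108,-112,-10],[0,0,-0.205]]
    - [[-130,-130,-11],[0,0,-0.205]]

```text
t: 2.45
ee_pos: [445.3, 77.5, 260.3]
orientation: [0.206, 3.134, -0.0]
ft_force: [-0.0, 0.2, -0.0]
width: 87.9
grasp_force: 0.0
```

Emit:
servo_tool:
  deltas:
    - [[-10,-8,0],[0,0,0]]
    - [[-22,-17,0],[0,0,0]]
    - [[-22,-17,0],[0,0,0]]

```text
t: 2.7
ee_pos: [465.8, 59.3, 259.8]
orientation: [0.212, 3.133, 0.0]
ft_force: [-0.4, 0.8, -0.8]
width: 88.1
grasp_force: 0.0
```

```bash
python3 - <<'E'
from h import *
p=get_image("wrist");cv2.imwrite("pics/w1.png",p["frame"]);W=cloud(p);print(p["pose"].round(2).tolist())
for q,(lo,hi) in {"transformer_c":(48,70),"oblong_plate":(6,13),"motor_c":(60,76),"square_plate":(6,13)}.items():
    P,s=pts(q,p,lo,hi,W)
    if len(P)>8: print(q,round(s,2),len(P),*rect(P),"zmed",np.median(P[:,2]).round(1))
    else: print(q,s,len(P))
plan((482,55,18,82.4))
E
```

```text
[[0.14, 0.96, 0.24, 401.76], [0.99, -0.13, -0.03, 67.73], [0.0, 0.24, -0.97, 421.32], [0.0, 0.0, 0.0, 1.0]]
transformer_c 0.88 2478 [482.8  53.8] [54.3 53.5] -9.2 zmed 59.2
oblong_plate 0.71 3060 [ 480.9 -203.9] [114.7  80.2] 18.3 zmed 9.4
motor_c 0 0
square_plate 0.96 954 [600.2 -98.3] [103.8 103.7] -68.3 zmed 9.5
t 2.95 at [463.5  61.3 259.5] psi 82.46 w 87.5 F [-0.2  0.2  1.1]
-> (482, 55, 18, 82.4) shift [-19.3, -3.8, 241.5] turn [0.0001, -0.0006, 0.001] len 242.0
```

View pics/w1.png

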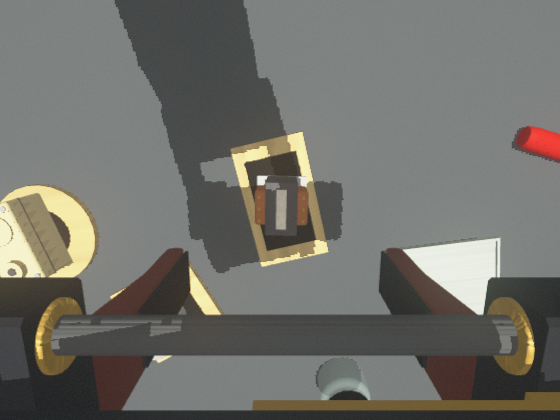

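The wrist view shows the transformer upright at (281,207) on the oblong plate, its copper winding towards the left and right fingers. The round plate with the gearbox is at the left edge and the tray at (450,275). Positions agree with the other cameras to about 2 mm.

Emit:
servo_tool:
  deltas:
    - [[-6,-2,25],[0,0,0.016]]
    - [[-13,-3,62],[0,0,0.016]]
    - [[-19.7,-4.2,100],[0,0,0.016]]
    - [[-19.7,-4.2,135],[0,0,0.016]]
    - [[-19.7,-4.2,150],[0,0,0.016]]

```text
t: 3.37
ee_pos: [480.5, 54.3, 106.0]
orientation: [-0.231, -3.128, 0.001]
ft_force: [-1.3, -1.2, 0.1]
width: 87.9
grasp_force: 0.0
```

Emit:
servo_tool:
  deltas:
    - [[0,0,20],[0,0,0]]
    - [[0,0,40],[0,0,0]]
    - [[0,0,50],[0,0,0]]
    - [[0,0,50],[0,0,0]]

```text
t: 3.7
ee_pos: [481.4, 54.2, 58.0]
orientation: [-0.232, -3.129, 0.001]
ft_force: [0.3, 0.4, -0.6]
width: 87.6
grasp_force: 0.0
```

```bash
python3 -c "
from h import *
plan((482.5,54.5,18.5,81.5))"
```

```text
t 3.7 at [481.4  54.2  58. ] psi 81.54 w 87.6 F [ 0.3  0.4 -0.6]
-> (482.5, 54.5, 18.5, 81.5) shift [-1.2, 0.5, 39.5] turn [-0.0009, -0.0039, 0.0006] len 39.0
```

Emit:
servo_tool:
  deltas:
    - [[-1,0.5,12],[0,0,0]]
    - [[-1,0.5,24],[0,0,0]]
    - [[-1,0.5,34],[0,0,0]]
    - [[-1,0.5,39.5],[0,0,0]]
    - [[-1,0.5,39.5],[0,0,0]]

```text
t: 4.12
ee_pos: [483.9, 54.0, 19.5]
orientation: [-0.233, -3.132, 0.0]
ft_force: [-0.6, 0.4, 0.5]
width: 88.1
grasp_force: 0.0
```

Emit:
servo_tool:
  deltas:
    - [[0,0,0],[0,0,0]]
    - [[0,0,0],[0,0,0]]
    - [[0,0,0],[0,0,0]]
    - [[0,0,0],[0,0,0]]
    - [[0,0,0],[0,0,0]]
  grip: 1

```text
t: 4.53
ee_pos: [484.5, 54.0, 20.6]
orientation: [0.234, 3.132, 0.0]
ft_force: [-0.4, 0.7, -0.6]
width: 57.9
grasp_force: 0.0
```

Emit:
servo_tool:
  deltas:
    - [[0,0,0],[0,0,0]]
    - [[0,0,0],[0,0,0]]
    - [[0,0,0],[0,0,0]]

```text
t: 4.78
ee_pos: [484.5, 53.9, 20.5]
orientation: [0.233, 3.132, -0.0]
ft_force: [-0.8, -1.1, 6.2]
width: 53.9
grasp_force: 30.0
```

```bash
python3 -c "
from h import *
plan((482.5,54.5,60,81.5),(623,232,60,90),(623,232,12.5,90))"
```

```text
t 4.78 at [484.5  53.9  20.5] psi 81.48 w 53.9 F [-0.8 -1.1  6.2]
-> (482.5, 54.5, 60, 81.5) shift [2.0, 0.3, -39.5] turn [0.0, 0.0005, -0.0004] len 40.0
-> (623, 232, 60, 90) shift [-112.7, 196.3, 0.0] turn [0.0, 0.0, -0.1484] len 226.0
-> (623, 232, 12.5, 90) shift [0.0, 0.0, 47.5] turn [0.0, 0.0, 0.0] len 48.0
```

Emit:
servo_tool:
  deltas:
    - [[0,0,-3],[0,0,0]]
    - [[0,0,-10],[0,0,0]]
    - [[0,0,-20],[0,0,0]]
    - [[0,0,-32],[0,0,0]]
    - [[0,0,-40],[0,0,0]]

```text
t: 5.2
ee_pos: [484.3, 54.0, 61.4]
orientation: [0.233, 3.133, 0.0]
ft_force: [0.1, -0.0, -5.3]
width: 53.8
grasp_force: 30.0
```

Emit:
servo_tool:
  deltas:
    - [[-4,6,0],[0,0,0]]
    - [[-13,22,0],[0,0,0]]
    - [[-26,45,0],[0,0,0]]
    - [[-40,69,0],[0,0,0]]
    - [[-54,93,0],[0,0,0]]

```text
t: 5.62
ee_pos: [552.1, 139.2, 60.1]
orientation: [-0.234, -3.133, -0.0]
ft_force: [-0.2, -1.1, -5.2]
width: 54.0
grasp_force: 30.0
```

Emit:
servo_tool:
  deltas:
    - [[-14,24,0],[0,0,-0.04]]
    - [[-28,48,0],[0,0,-0.08]]
    - [[-42,73,0],[0,0,-0.12]]
    - [[-52,91,0],[0,0,-0.148]]
    - [[-58,102,0],[0,0,-0.148]]

```text
t: 6.03
ee_pos: [625.4, 232.8, 59.9]
orientation: [-0.003, 3.14, 0.001]
ft_force: [0.0, -0.2, -4.5]
width: 53.9
grasp_force: 30.0
```

Emit:
servo_tool:
  deltas:
    - [[0,0,0],[0,0,0]]
    - [[0,0,0],[0,0,0]]

```text
t: 6.2
ee_pos: [623.5, 230.8, 59.4]
orientation: [0.0, -3.141, 0.001]
ft_force: [-0.7, -0.9, -5.1]
width: 54.1
grasp_force: 30.0
```

```bash
python3 -c "
from h import *
plan((623,232,17,90))"
```

```text
t 6.2 at [623.5 230.8  59.4] psi 90.01 w 54.1 F [-0.7 -0.9 -5.1]
-> (623, 232, 17, 90) shift [0.4, 1.2, 42.4] turn [-0.0004, -0.001, 0.0001] len 42.0
```

Emit:
servo_tool:
  deltas:
    - [[0.4,1,8],[0,0,0]]
    - [[0.4,1,20],[0,0,0]]
    - [[0.4,1,32],[0,0,0]]
    - [[0.4,1,39],[0,0,0]]
    - [[0.4,1,41],[0,0,0]]

```text
t: 6.62
ee_pos: [621.7, 230.2, 16.5]
orientation: [-0.002, -3.138, 0.002]
ft_force: [-0.5, 0.1, -5.5]
width: 53.9
grasp_force: 30.0
```

Emit:
servo_tool:
  deltas:
    - [[0,0,0.5],[0,0,0]]
    - [[0,0,1],[0,0,0]]
    - [[0,0,1.5],[0,0,0]]
    - [[0,0,1.5],[0,0,0]]

```text
t: 6.95
ee_pos: [623.9, 231.3, 18.1]
orientation: [0.001, 3.141, 0.0]
ft_force: [-0.8, 0.0, -5.4]
width: 54.0
grasp_force: 30.0
```

Emit:
servo_tool:
  deltas:
    - [[0,0,0.5],[0,0,0]]
    - [[0,0,1],[0,0,0]]
    - [[0,0,1.5],[0,0,0]]
    - [[0,0,1.5],[0,0,0]]

```text
t: 7.28
ee_pos: [623.5, 231.2, 16.2]
orientation: [0.001, 3.142, 0.0]
ft_force: [-0.8, 0.3, -4.6]
width: 53.8
grasp_force: 30.0
```

Emit:
servo_tool:
  deltas:
    - [[0,0,0.4],[0,0,0]]
    - [[0,0,0.8],[0,0,0]]
    - [[0,0,1.2],[0,0,0]]
    - [[0,0,1.2],[0,0,0]]

```text
t: 7.62
ee_pos: [623.5, 231.2, 14.8]
orientation: [-0.001, -3.141, 0.0]
ft_force: [0.4, 0.3, -4.8]
width: 53.7
grasp_force: 30.0
```

Emit:
servo_tool:
  deltas:
    - [[0,0,0.3],[0,0,0]]
    - [[0,0,0.6],[0,0,0]]
    - [[0,0,0.6],[0,0,0]]
    - [[0,0,0.6],[0,0,0]]

```text
t: 7.95
ee_pos: [623.6, 231.2, 14.6]
orientation: [0.001, 3.142, 0.0]
ft_force: [-0.7, -0.0, -3.0]
width: 53.9
grasp_force: 30.0
```

Emit:
servo_tool:
  deltas:
    - [[0,0,0.3],[0,0,0]]
    - [[0,0,0.5],[0,0,0]]
    - [[0,0,0.5],[0,0,0]]

```text
t: 8.2
ee_pos: [623.5, 231.2, 14.5]
orientation: [0.001, 3.142, -0.0]
ft_force: [-4.2, -1.9, 5.5]
width: 54.2
grasp_force: 30.0
```

Emit:
servo_tool:
  deltas:
    - [[0,0,0],[0,0,0]]
    - [[0,0,0],[0,0,0]]
    - [[0,0,0],[0,0,0]]
    - [[0,0,0],[0,0,0]]
    - [[0,0,0],[0,0,0]]
  grip: -1

```text
t: 8.62
ee_pos: [623.7, 231.3, 13.8]
orientation: [0.001, 3.141, 0.0]
ft_force: [-0.3, -1.1, -0.3]
width: 83.4
grasp_force: 0.0
```

Emit:
servo_tool:
  deltas:
    - [[0,0,0],[0,0,0]]
    - [[0,0,-8],[0,0,0]]
    - [[0,0,-30],[0,0,0]]
    - [[0,0,-65],[0,0,0]]
    - [[0,0,-105],[0,0,0]]

```text
t: 9.03
ee_pos: [622.0, 230.7, 118.5]
orientation: [-0.001, -3.138, 0.002]
ft_force: [-0.4, -0.1, 0.4]
width: 87.7
grasp_force: 0.0
```

Emit:
servo_tool:
  deltas:
    - [[0,0,-35],[0,0,0]]
    - [[0,0,-70],[0,0,0]]
    - [[0,0,-90],[0,0,0]]

```text
t: 9.28
ee_pos: [625.0, 231.7, 214.2]
orientation: [0.001, 3.136, 0.003]
ft_force: [-0.3, 0.5, -0.0]
width: 87.8
grasp_force: 0.0
```

```bash
python3 -c "
from h import *
plan((460,-200,215,101),)"
```

```text
t 9.28 at [625.  231.7 214.2] psi 89.96 w 87.8 F [-0.3  0.5 -0. ]
-> (460, -200, 215, 101) shift [164.7, -431.9, -2.5] turn [0.0014, 0.0056, -0.1928] len 462.0
```

Emit:
servo_tool:
  deltas:
    - [[10,-18,-3],[0,0,0]]
    - [[27,-49,-7],[0,0,0]]
    - [[45,-80,-11],[0,0,0]]
    - [[63,-112,-16],[0,0,0]]
    - [[81,-145,-20],[0,0,0]]

```text
t: 9.7
ee_pos: [541.4, 85.3, 229.7]
orientation: [-0.0, 3.141, 0.0]
ft_force: [0.4, 0.3, 0.1]
width: 87.6
grasp_force: 0.0
```

Emit:
servo_tool:
  deltas:
    - [[18,-33,-5],[0,0,-0.04]]
    - [[36,-66,-10],[0,0,-0.08]]
    - [[54,-98,-15],[0,0,-0.12]]
    - [[72,-130,-20],[0,0,-0.16]]
    - [[90,-160,-25],[0,0,-0.193]]

```text
t: 10.12
ee_pos: [451.1, -75.1, 254.8]
orientation: [-0.305, 3.126, -0.001]
ft_force: [0.5, -0.3, -0.5]
width: 87.8
grasp_force: 0.0
```

Emit:
servo_tool:
  deltas:
    - [[10,-28,0],[0,0,0]]
    - [[10,-28,0],[0,0,0]]
    - [[10,-28,0],[0,0,0]]

```text
t: 10.37
ee_pos: [447.6, -104.2, 254.6]
orientation: [-0.296, 3.126, -0.0]
ft_force: [-0.2, 0.1, -0.0]
width: 88.0
grasp_force: 0.0
```

```bash
python3 - <<'E'
from h import *
p=get_image("wrist");cv2.imwrite("pics/w2.png",p["frame"]);W=cloud(p)
def near(c,r,lo,hi):
    m=(p["depth"]>0)&(np.hypot(W[...,0]-c[0],W[...,1]-c[1])<r)&(W[...,2]>lo)&(W[...,2]<hi);return W[m]
for n,c,r,lo,hi in(("gear",(481,-223),60,58,70),("motor",(604,-99),40,63,74),("round",(486,-221),75,6.5,13),("square",(600,-98),90,6.5,13),("oblong",(483,53),90,6.5,13)):
    P=near(c,r,lo,hi)
    if len(P)>8: print(n,len(P),*rect(P),"circ",*np.round(cv2.minEnclosingCircle(P[:,:2].astype(np.float32))[0],1),"z",np.median(P[:,2]).round(1))
p=get_image("scene");W=cloud(p);cv2.imwrite("pics/s2.png",p["frame"])
for n,c,r,lo,hi in(("trafo",(623,232),50,44,70),("oblong",(483,53),90,6.5,13)):
    P=near(c,r,lo,hi);print("scene",n,len(P),*rect(P))
plan((481.5,-223,70,101.5))
E
```

```text
gear 3648 [ 483.2 -224.6] [86.1 44. ] 10.0 circ 482.8 -224.3 z 63.6
motor 60 [624.7 -97.4] [23.2  5.1] -79.7 circ 623.3 -97.7 z 67.3
round 3504 [ 485.  -220.8] [115.3 111. ] 66.7 circ 487.3 -221.8 z 9.5
square 3541 [ 582.5 -106.1] [105.2  66.5] -70.0 circ 583.8 -105.7 z 9.6
oblong 6035 [485.3  52.3] [139.6  80.7] 5.4 circ 485.3 52.4 z 9.8
scene trafo 594 [620.9 233.1] [55.1 53.9] -1.4
scene oblong 1532 [481.5  54.7] [148.5  81.9] 5.4
t 10.47 at [ 447.9 -102.7  254.2] psi 100.98 w 87.9 F [-0.   0.2 -0.5]
-> (481.5, -223, 70, 101.5) shift [-9.9, -124.5, 184.2] turn [0.0001, 0.0005, -0.009] len 223.0
```

View pics/w2.png

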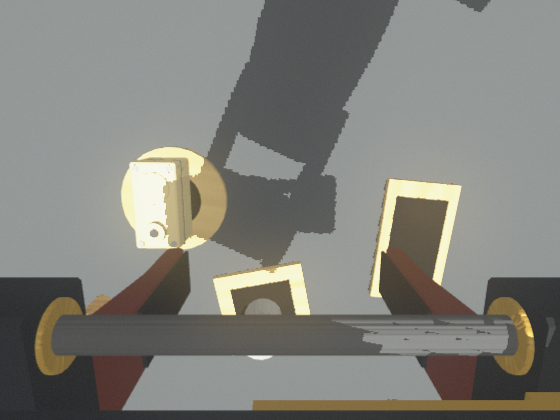

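The wrist view shows the gearbox on the round plate (175,198), the emptied oblong plate at (418,238), and part of the square plate with the motor at (262,300). The depth numbers put the transformer upright in the tray at about (622,232).

Emit:
servo_tool:
  deltas:
    - [[-2,-20,20],[0,0,0.008]]
    - [[-4,-50,50],[0,0,0.008]]
    - [[-7,-80,85],[0,0,0.008]]
    - [[-9,-108,120],[0,0,0.008]]
    - [[-10.9,-125.7,150],[0,0,0.008]]

```text
t: 10.88
ee_pos: [484.0, -223.9, 104.3]
orientation: [-0.292, 3.126, -0.002]
ft_force: [0.6, -0.6, 0.9]
width: 87.9
grasp_force: 0.0
```

Emit:
servo_tool:
  deltas:
    - [[0,0,14],[0,0,0]]
    - [[0,0,14],[0,0,0]]
    - [[0,0,14],[0,0,0]]
    - [[0,0,14],[0,0,0]]

```text
t: 11.22
ee_pos: [483.1, -222.6, 92.2]
orientation: [-0.291, 3.127, -0.001]
ft_force: [0.7, -0.1, 0.8]
width: 87.6
grasp_force: 0.0
```

```bash
python3 -c "
from h import *
plan((482.5,-224,18.5,100.5))"
```

```text
t 11.22 at [ 483.1 -222.6   92.2] psi 100.65 w 87.6 F [ 0.7 -0.1  0.8]
-> (482.5, -224, 18.5, 100.5) shift [0.9, -1.2, 73.7] turn [-0.0005, 0.0008, 0.0026] len 74.0
```

Emit:
servo_tool:
  deltas:
    - [[1,-1,15],[0,0,0]]
    - [[1,-1,35],[0,0,0]]
    - [[1,-1,55],[0,0,0]]
    - [[1,-1,70],[0,0,0]]
    - [[1,-1,74],[0,0,0]]

```text
t: 11.63
ee_pos: [481.6, -223.7, 17.3]
orientation: [-0.291, 3.128, 0.0]
ft_force: [0.2, -0.2, -0.3]
width: 88.1
grasp_force: 0.0
```

Emit:
servo_tool:
  deltas:
    - [[0,0,0],[0,0,0]]
    - [[0,0,0],[0,0,0]]
    - [[0,0,0],[0,0,0]]
    - [[0,0,0],[0,0,0]]
    - [[0,0,0],[0,0,0]]
  grip: 1

```text
t: 12.05
ee_pos: [482.1, -224.9, 18.3]
orientation: [-0.289, 3.127, -0.001]
ft_force: [-0.6, -0.3, 0.1]
width: 58.2
grasp_force: 0.0
```

Emit:
servo_tool:
  deltas:
    - [[0,0,0],[0,0,0]]
    - [[0,0,0],[0,0,0]]
    - [[0,0,0],[0,0,0]]
    - [[0,0,0],[0,0,0]]

```text
t: 12.38
ee_pos: [481.6, -224.8, 17.6]
orientation: [-0.289, 3.128, -0.0]
ft_force: [-1.1, 0.5, 5.4]
width: 43.9
grasp_force: 30.0
```

```bash
python3 -c "
from h import *
plan((482.5,-224,100,100.5),(484.5,53,100,95.4))"
```

```text
t 12.38 at [ 481.6 -224.8   17.6] psi 100.54 w 43.9 F [-1.1  0.5  5.4]
-> (482.5, -224, 100, 100.5) shift [-1.0, 0.6, -82.4] turn [-0.0002, 0.0003, 0.0008] len 82.0
-> (484.5, 53, 100, 95.4) shift [-52.4, 272.0, 0.0] turn [0.0, 0.0, 0.089] len 277.0
```

Emit:
servo_tool:
  deltas:
    - [[0,0,-4],[0,0,0]]
    - [[0,0,-14],[0,0,0]]
    - [[0,0,-30],[0,0,0]]
    - [[0,0,-48],[0,0,0]]
    - [[0,0,-60],[0,0,0]]

```text
t: 12.8
ee_pos: [481.7, -224.8, 78.9]
orientation: [-0.289, 3.128, -0.001]
ft_force: [0.5, -0.0, -1.7]
width: 43.9
grasp_force: 30.0
```

Emit:
servo_tool:
  deltas:
    - [[-2,8,0],[0,0,0]]
    - [[-6,30,0],[0,0,0]]
    - [[-12,60,0],[0,0,0]]
    - [[-18,92,0],[0,0,0]]
    - [[-24,124,0],[0,0,0]]

```text
t: 13.22
ee_pos: [481.6, -96.8, 76.9]
orientation: [0.287, -3.128, -0.0]
ft_force: [0.9, 1.3, -1.6]
width: 43.9
grasp_force: 30.0
```

Emit:
servo_tool:
  deltas:
    - [[-6,32,0],[0,0,0.03]]
    - [[-12,64,0],[0,0,0.06]]
    - [[-18,94,0],[0,0,0.089]]
    - [[-24,122,0],[0,0,0.089]]
    - [[-28,140,0],[0,0,0.089]]

```text
t: 13.63
ee_pos: [483.2, 47.1, 76.8]
orientation: [0.151, -3.137, -0.0]
ft_force: [-0.0, 0.3, -1.3]
width: 43.8
grasp_force: 30.0
```

Emit:
servo_tool:
  deltas:
    - [[0,5,0],[0,0,0]]
    - [[0,8,0],[0,0,0]]
    - [[0,8,0],[0,0,0]]
    - [[0,8,0],[0,0,0]]

```text
t: 13.97
ee_pos: [483.1, 51.8, 77.1]
orientation: [0.149, -3.137, 0.0]
ft_force: [0.2, -1.0, -2.2]
width: 43.9
grasp_force: 30.0
```

```bash
python3 - <<'E'
from h import *
p=get_image("wrist");cv2.imwrite("pics/w3.png",p["frame"])
plan((483.5,53,20,95.4))
E
```

```text
t 14.02 at [483.3  51.5  77.1] psi 95.4 w 44.1 F [ 0.   0.3 -1.7]
-> (483.5, 53, 20, 95.4) shift [-0.4, 1.4, 57.1] turn [-0.0001, -0.0004, 0.0] len 57.0
```

View pics/w3.png

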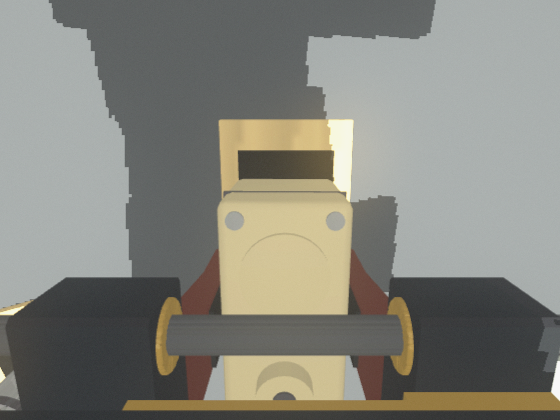

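The wrist view shows the gearbox held square over the oblong plate: the plate spans columns 220–353 and the box 221–350.

Emit:
servo_tool:
  deltas:
    - [[0,1,10],[0,0,0]]
    - [[0,1,26],[0,0,0]]
    - [[0,1,42],[0,0,0]]
    - [[0,1,53],[0,0,0]]
    - [[0,1,57],[0,0,0]]

```text
t: 14.43
ee_pos: [482.2, 52.7, 18.4]
orientation: [0.148, -3.135, 0.0]
ft_force: [-0.2, -0.3, -3.1]
width: 44.1
grasp_force: 30.0
```

Emit:
servo_tool:
  deltas:
    - [[0,0,0],[0,0,0]]
    - [[0,0,0],[0,0,0]]
    - [[0,0,0.5],[0,0,0]]
    - [[0,0,1],[0,0,0]]
    - [[0,0,1],[0,0,0]]

```text
t: 14.85
ee_pos: [483.8, 53.4, 19.8]
orientation: [-0.149, 3.137, 0.0]
ft_force: [0.6, 0.1, -1.7]
width: 44.0
grasp_force: 30.0
```

Emit:
servo_tool:
  deltas:
    - [[0,0,0.4],[0,0,0]]
    - [[0,0,0.8],[0,0,0]]
    - [[0,0,0.8],[0,0,0]]
    - [[0,0,0.8],[0,0,0]]

```text
t: 15.18
ee_pos: [483.4, 53.4, 18.6]
orientation: [-0.15, 3.138, -0.0]
ft_force: [-0.8, -0.1, -2.8]
width: 43.8
grasp_force: 30.0
```

Emit:
servo_tool:
  deltas:
    - [[0,0,0.4],[0,0,0]]
    - [[0,0,0.8],[0,0,0]]
    - [[0,0,0.8],[0,0,0]]
    - [[0,0,0.8],[0,0,0]]

```text
t: 15.52
ee_pos: [483.3, 53.4, 17.6]
orientation: [0.15, -3.138, 0.0]
ft_force: [0.1, 0.5, -1.9]
width: 43.9
grasp_force: 30.0
```

Emit:
servo_tool:
  deltas:
    - [[0,0,0.3],[0,0,0]]
    - [[0,0,0.5],[0,0,0]]
    - [[0,0,0.5],[0,0,0]]
    - [[0,0,0.5],[0,0,0]]

```text
t: 15.85
ee_pos: [483.3, 53.4, 17.6]
orientation: [-0.15, 3.138, -0.0]
ft_force: [-1.0, -0.4, 5.1]
width: 44.0
grasp_force: 30.0
```

Emit:
servo_tool:
  deltas:
    - [[0,0,0],[0,0,0]]
    - [[0,0,0],[0,0,0]]
    - [[0,0,0],[0,0,0]]
    - [[0,0,0],[0,0,0]]
    - [[0,0,0],[0,0,0]]
  grip: -1

```text
t: 16.27
ee_pos: [483.4, 53.4, 17.2]
orientation: [-0.149, 3.138, 0.0]
ft_force: [-0.1, 0.4, -0.3]
width: 73.9
grasp_force: 0.0
```

Emit:
servo_tool:
  deltas:
    - [[0,0,0],[0,0,0]]
    - [[0,0,-8],[0,0,0]]
    - [[0,0,-30],[0,0,0]]
    - [[0,0,-65],[0,0,0]]
    - [[0,0,-105],[0,0,0]]

```text
t: 16.68
ee_pos: [481.8, 53.2, 122.4]
orientation: [0.149, -3.134, 0.0]
ft_force: [0.9, -0.2, -0.1]
width: 87.7
grasp_force: 0.0
```

Emit:
servo_tool:
  deltas:
    - [[-4,-10,-35],[0,0,0]]
    - [[-14,-35,-65],[0,0,0]]
    - [[-26,-65,-85],[0,0,0]]
    - [[-38,-97,-105],[0,0,0]]
    - [[-50,-128,-125],[0,0,0]]

```text
t: 17.1
ee_pos: [545.5, -70.5, 249.5]
orientation: [-0.151, 3.137, -0.0]
ft_force: [-0.3, 0.6, -0.5]
width: 87.6
grasp_force: 0.0
```

Emit:
servo_tool:
  deltas:
    - [[-10,-25,-8],[0,0,0]]
    - [[-12,-32,-10],[0,0,0]]
    - [[-12,-32,-10],[0,0,0]]
    - [[-12,-32,-10],[0,0,0]]

```text
t: 17.43
ee_pos: [559.2, -99.6, 256.6]
orientation: [0.148, -3.137, -0.001]
ft_force: [0.1, -0.3, -1.5]
width: 87.7
grasp_force: 0.0
```

```bash
cat >> h.py <<'E'
from scipy.optimize import least_squares
def near(p,W,c,r,lo,hi):
    m=(p["depth"]>0)&(np.hypot(W[...,0]-c[0],W[...,1]-c[1])<r)&(W[...,2]>lo)&(W[...,2]<hi);return W[m]
def look(p,L):
    W=cloud(p)
    for n,c,r,lo,hi in L:
        P=near(p,W,c,r,lo,hi)
        if len(P)>8: print(n,len(P),*rect(P),"circ",*np.round(cv2.minEnclosingCircle(P[:,:2].astype(np.float32))[0],1),"z",np.median(P[:,2]).round(1))
E
python3 - <<'E'
from h import *
L=[("gear",(485,53),60,56,70),("motor",(604,-99),40,58,74),("round",(486,-221),75,6.5,13),("square",(600,-98),90,6.5,13),("oblong",(485,53),90,6.5,13)]
for n in("wrist","scene","side"):
    p=get_image(n);print(n);look(p,L)
    if n=="wrist":cv2.imwrite("pics/w4.png",p["frame"])
plan((603.5,-100,100,95.4))
E
```

```text
wrist
gear 4268 [485.9  52.8] [85.1 44.5] 5.4 circ 485.7 52.4 z 63.6
motor 1518 [ 605.1 -100.7] [43.6 43.4] -41.2 circ 605.7 -100.7 z 67.5
round 9974 [ 487.3 -221.4] [115.2 114.6] -84.2 circ 487.0 -221.6 z 9.6
square 6325 [601.3 -98.9] [104.1 104.1] 21.4 circ 601.2 -99.0 z 9.6
oblong 5100 [485.6  52.4] [140.1  80.7] 5.6 circ 485.7 52.6 z 9.6
scene
gear 598 [483.8  55.4] [88.2 45.9] 6.4 circ 484.6 56.5 z 64.0
motor 253 [604.4 -98.1] [45.2 44.1] 28.2 circ 605.2 -98.6 z 67.5
round 1093 [ 487.2 -218.7] [115.4 114.9] 19.9 circ 488.2 -220.2 z 9.9
square 978 [600.4 -96.5] [106.1 106. ] 21.9 circ 600.1 -95.6 z 10.0
oblong 726 [485.2  54.2] [140.6  81.8] 5.4 circ 485.0 55.1 z 10.0
side
gear 563 [482.2  52.2] [85.4 46.5] 4.9 circ 482.6 50.6 z 63.1
motor 352 [ 603.2 -102.2] [44.4 42. ] 22.0 circ 602.6 -102.0 z 66.9
round 3493 [ 485.  -222.3] [115.8 114. ] 72.1 circ 484.4 -221.6 z 9.4
square 1502 [598.7 -99.2] [106.8 105.3] 21.4 circ 597.8 -100.2 z 9.4
oblong 877 [482.7  51. ] [140.   82.3] 5.1 circ 483.2 51.0 z 9.3
t 17.58 at [559.1 -98.7 256.3] psi 95.52 w 87.8 F [-0.4 -0.5 -0.7]
-> (603.5, -100, 100, 95.4) shift [-44.4, -5.7, 156.2] turn [0.0009, -0.0021, 0.0021] len 163.0
```

View pics/w4.png

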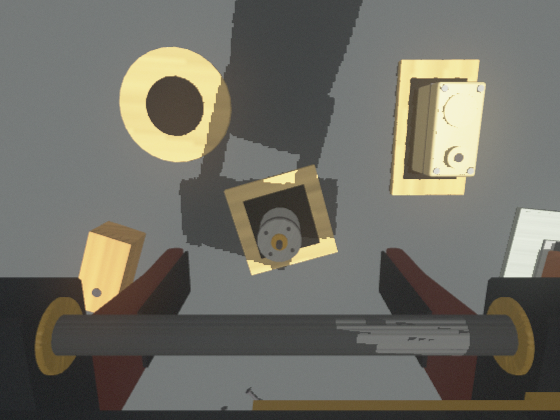

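The wrist view shows the gearbox on the middle of the oblong plate (435,128), the round plate empty at (175,105), and the motor upright on the square plate at (280,238). Gearbox and plate centres agree within 1 mm.

Emit:
servo_tool:
  deltas:
    - [[-10,-1,20],[0,0,0]]
    - [[-25,-3,50],[0,0,0]]
    - [[-38,-5,85],[0,0,0]]
    - [[-44.8,-6,120],[0,0,0]]
    - [[-44.8,-6,145],[0,0,0]]

```text
t: 18.0
ee_pos: [605.1, -100.2, 109.0]
orientation: [0.152, -3.136, -0.001]
ft_force: [0.4, -0.3, 0.5]
width: 87.9
grasp_force: 0.0
```

Emit:
servo_tool:
  deltas:
    - [[0,0,5],[0,0,0]]
    - [[0,0,5],[0,0,0]]
    - [[0,0,5],[0,0,0]]
    - [[0,0,5],[0,0,0]]

```text
t: 18.33
ee_pos: [606.5, -101.6, 109.1]
orientation: [-0.15, 3.135, -0.001]
ft_force: [0.7, 0.4, -0.1]
width: 87.7
grasp_force: 0.0
```

```bash
python3 -c "
from h import *
plan((604.3,-100.5,20,95.4))"
```

```text
t 18.33 at [ 606.5 -101.6  109.1] psi 95.48 w 87.7 F [ 0.7  0.4 -0.1]
-> (604.3, -100.5, 20, 95.4) shift [2.3, 1.4, 89.1] turn [-0.0008, 0.0027, 0.0014] len 89.0
```

Emit:
servo_tool:
  deltas:
    - [[2,1,15],[0,0,0]]
    - [[2,1,38],[0,0,0]]
    - [[2,1,62],[0,0,0]]
    - [[2,1,82],[0,0,0]]
    - [[2,1,89],[0,0,0]]

```text
t: 18.75
ee_pos: [603.0, -100.8, 17.7]
orientation: [0.149, -3.138, -0.0]
ft_force: [0.0, 0.3, -0.8]
width: 87.8
grasp_force: 0.0
```

Emit:
servo_tool:
  deltas:
    - [[0,0,0],[0,0,0]]
    - [[0,0,0],[0,0,0]]
    - [[0,0,0],[0,0,0]]
    - [[0,0,0],[0,0,0]]
    - [[0,0,0],[0,0,0]]
  grip: 1

```text
t: 19.17
ee_pos: [604.3, -101.1, 19.6]
orientation: [-0.149, 3.136, -0.001]
ft_force: [0.4, 0.0, -0.2]
width: 57.8
grasp_force: 0.0
```

Emit:
servo_tool:
  deltas:
    - [[0,0,0],[0,0,0]]
    - [[0,0,0],[0,0,0]]
    - [[0,0,0],[0,0,0]]
    - [[0,0,0],[0,0,0]]

```text
t: 19.5
ee_pos: [603.6, -100.9, 18.7]
orientation: [-0.149, 3.138, 0.0]
ft_force: [-1.4, 1.0, 5.6]
width: 43.4
grasp_force: 30.0
```

```bash
python3 -c "
from h import *
p=ctrl.get_obs()['ee_pos']
plan((p[0],p[1],p[2]+60,95.4),(p[0]-118,-221,p[2]+60,95.4))"
```

```text
t 19.5 at [ 603.6 -100.9   18.7] psi 95.45 w 43.4 F [-1.4  1.   5.6]
-> (np.float64(603.6048019670692), np.float64(-100.89477736275504), np.float64(78.67136595105046), 95.4) shift [-0.0, 0.0, -60.0] turn [0.0, 0.0004, 0.0009] len 60.0
-> (np.float64(485.6048019670692), -221, np.float64(78.67136595105046), 95.4) shift [128.8, -108.5, 0.0] turn [0.0, 0.0, 0.0] len 168.0
```

Grasped (43.4 mm). Lift and carry to the round plate.

Emit:
servo_tool:
  deltas:
    - [[0,0,-4],[0,0,0]]
    - [[0,0,-14],[0,0,0]]
    - [[0,0,-30],[0,0,0]]
    - [[0,0,-46],[0,0,0]]
    - [[0,0,-55],[0,0,0]]

```text
t: 19.92
ee_pos: [603.8, -101.1, 74.9]
orientation: [-0.149, 3.137, -0.001]
ft_force: [0.6, -0.2, -2.7]
width: 43.5
grasp_force: 30.0
```

Emit:
servo_tool:
  deltas:
    - [[5,-4,0],[0,0,0]]
    - [[16,-14,0],[0,0,0]]
    - [[32,-27,0],[0,0,0]]
    - [[50,-42,0],[0,0,0]]
    - [[68,-57,0],[0,0,0]]

```text
t: 20.33
ee_pos: [538.5, -164.9, 72.0]
orientation: [0.15, -3.135, -0.001]
ft_force: [-0.0, 0.3, -3.1]
width: 43.3
grasp_force: 30.0
```

Emit:
servo_tool:
  deltas:
    - [[18,-15,0],[0,0,0]]
    - [[35,-29,0],[0,0,0]]
    - [[49,-41,0],[0,0,0]]
    - [[58,-49,0],[0,0,0]]
    - [[60.8,-51.5,0],[0,0,0]]

```text
t: 20.75
ee_pos: [482.8, -222.3, 72.4]
orientation: [0.146, -3.136, -0.002]
ft_force: [0.6, 0.4, -4.1]
width: 43.4
grasp_force: 30.0
```

Emit:
servo_tool:
  deltas:
    - [[0,0,0],[0,0,0]]
    - [[0,0,0],[0,0,0]]
    - [[0,0,0],[0,0,0]]

```text
t: 21.0
ee_pos: [486.1, -220.8, 73.1]
orientation: [-0.15, 3.138, -0.0]
ft_force: [-0.0, 0.3, -3.5]
width: 43.4
grasp_force: 30.0
```

```bash
python3 -c "
from h import *
plan((485.6,-221,21,95.4))"
```

```text
t 21.0 at [ 486.1 -220.8   73.1] psi 95.49 w 43.4 F [-0.   0.3 -3.5]
-> (485.6, -221, 21, 95.4) shift [0.5, -0.1, 52.1] turn [-0.0001, 0.0004, 0.0015] len 52.0
```

Emit:
servo_tool:
  deltas:
    - [[0.3,0,9],[0,0,0]]
    - [[0.3,0,24],[0,0,0]]
    - [[0.3,0,38],[0,0,0]]
    - [[0.3,0,48],[0,0,0]]
    - [[0.3,0,51],[0,0,0]]

```text
t: 21.42
ee_pos: [484.5, -220.3, 20.2]
orientation: [0.151, -3.136, -0.002]
ft_force: [-0.8, -0.5, -3.2]
width: 43.1
grasp_force: 30.0
```

Emit:
servo_tool:
  deltas:
    - [[0,0,0],[0,0,0]]
    - [[0,0,0.3],[0,0,0]]
    - [[0,0,0.7],[0,0,0]]
    - [[0,0,1],[0,0,0]]
    - [[0,0,1],[0,0,0]]

```text
t: 21.83
ee_pos: [485.6, -221.4, 21.7]
orientation: [-0.149, 3.137, -0.001]
ft_force: [0.4, 0.0, -3.5]
width: 43.5
grasp_force: 30.0
```

Emit:
servo_tool:
  deltas:
    - [[0,0,0.4],[0,0,0]]
    - [[0,0,0.8],[0,0,0]]
    - [[0,0,0.8],[0,0,0]]
    - [[0,0,0.8],[0,0,0]]

```text
t: 22.17
ee_pos: [485.2, -221.2, 20.5]
orientation: [-0.149, 3.138, -0.0]
ft_force: [0.7, -0.4, -3.3]
width: 43.2
grasp_force: 30.0
```

Emit:
servo_tool:
  deltas:
    - [[0,0,0.4],[0,0,0]]
    - [[0,0,0.8],[0,0,0]]
    - [[0,0,1.2],[0,0,0]]
    - [[0,0,1.2],[0,0,0]]

```text
t: 22.5
ee_pos: [485.1, -221.2, 19.1]
orientation: [0.149, -3.138, -0.0]
ft_force: [0.2, 0.3, -4.2]
width: 43.3
grasp_force: 30.0
```

Emit:
servo_tool:
  deltas:
    - [[0,0,0.4],[0,0,0]]
    - [[0,0,0.7],[0,0,0]]
    - [[0,0,0.7],[0,0,0]]
    - [[0,0,0.7],[0,0,0]]

```text
t: 22.83
ee_pos: [485.2, -221.2, 18.7]
orientation: [-0.15, 3.138, -0.0]
ft_force: [-2.6, 0.4, -0.8]
width: 43.6
grasp_force: 30.0
```

Emit:
servo_tool:
  deltas:
    - [[0,0,0.3],[0,0,0]]
    - [[0,0,0.3],[0,0,0]]
    - [[0,0,0.3],[0,0,0]]

```text
t: 23.08
ee_pos: [485.2, -221.3, 18.7]
orientation: [-0.149, 3.138, -0.0]
ft_force: [-2.5, 1.4, 6.0]
width: 43.3
grasp_force: 30.0
```

Emit:
servo_tool:
  deltas:
    - [[0,0,0],[0,0,0]]
    - [[0,0,0],[0,0,0]]
    - [[0,0,0],[0,0,0]]
    - [[0,0,0],[0,0,0]]
    - [[0,0,0],[0,0,0]]
  grip: -1

```text
t: 23.5
ee_pos: [485.3, -221.3, 18.1]
orientation: [-0.149, 3.138, -0.0]
ft_force: [-0.2, 0.4, -0.3]
width: 73.5
grasp_force: 0.0
```

Emit:
servo_tool:
  deltas:
    - [[0,0,0],[0,0,0]]
    - [[0,0,-8],[0,0,0]]
    - [[0,0,-30],[0,0,0]]
    - [[0,0,-65],[0,0,0]]
    - [[0,0,-105],[0,0,0]]

```text
t: 23.92
ee_pos: [483.8, -220.6, 123.3]
orientation: [0.149, -3.135, -0.003]
ft_force: [1.9, -0.7, -0.1]
width: 88.1
grasp_force: 0.0
```

Emit:
servo_tool:
  deltas:
    - [[-2,0,-35],[0,0,0]]
    - [[-10,15,-65],[0,0,0]]
    - [[-25,45,-85],[0,0,0]]
    - [[-43,78,-105],[0,0,0]]
    - [[-63,112,-120],[0,0,0]]

```text
t: 24.33
ee_pos: [537.1, -104.2, 245.5]
orientation: [-0.147, 3.136, -0.001]
ft_force: [0.5, -0.2, -0.4]
width: 87.6
grasp_force: 0.0
```

```bash
python3 - <<'E'
from h import *
p=get_image("side");look(p,[("motor",(486,-221),40,60,74),("round",(486,-221),75,6.5,13)])
p=get_image("scene");look(p,[("motor",(486,-221),40,60,74),("round",(486,-221),75,6.5,13),("trafo",(623,232),50,44,70)])
plan((585,228,260,90))
E
```

```text
motor 564 [ 484.4 -222.4] [43.8 42.5] -88.7 circ 484.6 -222.2 z 67.3
round 2543 [ 483.4 -225.3] [114.8 109.6] -22.8 circ 485.2 -222.0 z 9.4
motor 196 [ 487.1 -216.5] [45.8 42. ] 47.7 circ 486.6 -217.7 z 68.2
round 771 [ 489.1 -215.8] [114.5 111.4] -36.0 circ 489.1 -220.9 z 9.9
trafo 586 [620.5 232.9] [55.8 54.7] 1.2 circ 621.4 233.6 z 53.2
t 24.43 at [ 539.9 -101.4  246.3] psi 95.7 w 87.7 F [ 0.7  0.6 -0.1]
-> (585, 228, 260, 90) shift [-77.7, 323.3, -13.4] turn [-0.0006, 0.0067, 0.0995] len 333.0
```

The motor is upright and centred on the round plate. Next I look at the transformer in the tray.

Emit:
servo_tool:
  deltas:
    - [[-9,36,-3],[0,0,0]]
    - [[-18,73,-5],[0,0,0]]
    - [[-27,111,-7],[0,0,0]]
    - [[-36,149,-9],[0,0,0]]
    - [[-45,187,-10],[0,0,0]]

```text
t: 24.85
ee_pos: [563.3, 86.3, 252.8]
orientation: [0.148, -3.138, 0.001]
ft_force: [1.2, 0.2, 0.6]
width: 87.8
grasp_force: 0.0
```

Emit:
servo_tool:
  deltas:
    - [[-9,37,-1],[0,0,0.03]]
    - [[-18,72,-2],[0,0,0.06]]
    - [[-26,105,-3],[0,0,0.0995]]
    - [[-32,130,-3],[0,0,0.0995]]
    - [[-33,136,-3],[0,0,0.0995]]

```text
t: 25.27
ee_pos: [583.7, 226.7, 255.4]
orientation: [-0.003, -3.142, -0.001]
ft_force: [-0.1, 0.5, -0.4]
width: 88.2
grasp_force: 0.0
```

Emit:
servo_tool:
  deltas:
    - [[0,0,0],[0,0,0]]
    - [[0,0,0],[0,0,0]]
    - [[0,0,0],[0,0,0]]
    - [[0,0,0],[0,0,0]]

```text
t: 25.6
ee_pos: [583.5, 222.3, 255.7]
orientation: [-0.009, -3.141, 0.001]
ft_force: [-0.5, -0.2, -0.2]
width: 87.7
grasp_force: 0.0
```

```bash
python3 - <<'E'
from h import *
p=get_image("wrist");cv2.imwrite("pics/w5.png",p["frame"]);look(p,[("trafo",(623,232),50,44,70),("foot",(623,232),50,6.5,12)])
plan((622,232,110,90))
E
```

```text
trafo 2384 [621.8 231.1] [54.3 52.9] -0.4 circ 621.6 230.9 z 53.2
foot 178 [600.1 231.3] [53.5 11.2] 89.8 circ 600.6 231.3 z 7.6
t 25.65 at [583.6 222.4 255.7] psi 89.66 w 87.7 F [-0.4  0.8 -0.2]
-> (622, 232, 110, 90) shift [-38.3, 9.8, 145.7] turn [-0.0003, -0.0002, -0.006] len 151.0
```

View pics/w5.png

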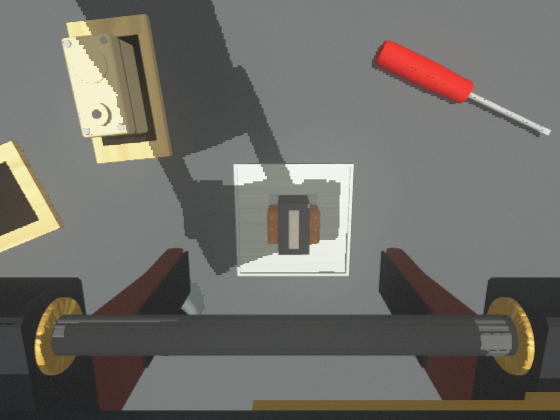

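The wrist view shows the transformer upright in the tray at (293,225), square to it. The gearbox on the oblong plate and the screwdriver are also in view.

Emit:
servo_tool:
  deltas:
    - [[-9,2,20],[0,0,-0.005]]
    - [[-22,5,50],[0,0,-0.006]]
    - [[-33,8,85],[0,0,-0.006]]
    - [[-37.7,9,120],[0,0,-0.006]]
    - [[-37.7,9,145],[0,0,-0.006]]

```text
t: 26.07
ee_pos: [621.5, 231.5, 108.0]
orientation: [0.001, -3.14, 0.001]
ft_force: [-0.2, 0.5, 0.0]
width: 87.7
grasp_force: 0.0
```

Emit:
servo_tool:
  deltas:
    - [[0,0,10],[0,0,0]]
    - [[0,0,20],[0,0,0]]
    - [[0,0,20],[0,0,0]]
    - [[0,0,20],[0,0,0]]
    - [[0,0,20],[0,0,0]]

```text
t: 26.48
ee_pos: [622.5, 233.1, 92.6]
orientation: [-0.003, 3.139, 0.001]
ft_force: [0.7, -0.6, 0.1]
width: 87.3
grasp_force: 0.0
```

```bash
python3 -c "
from h import *
plan((621.5,231.2,13.5,90))"
```

```text
t 26.48 at [622.5 233.1  92.6] psi 90.09 w 87.3 F [ 0.7 -0.6  0.1]
-> (621.5, 231.2, 13.5, 90) shift [1.2, -2.0, 79.1] turn [0.0009, 0.0027, 0.0016] len 79.0
```

Emit:
servo_tool:
  deltas:
    - [[1,-2,15],[0,0,0]]
    - [[1,-2,35],[0,0,0]]
    - [[1,-2,57],[0,0,0]]
    - [[1,-2,73],[0,0,0]]
    - [[1,-2,78.5],[0,0,0]]

```text
t: 26.9
ee_pos: [619.7, 230.6, 11.0]
orientation: [0.003, -3.14, 0.001]
ft_force: [-0.5, -0.3, -0.1]
width: 87.6
grasp_force: 0.0
```

Emit:
servo_tool:
  deltas:
    - [[0,0,0],[0,0,0]]
    - [[0,0,0],[0,0,0]]
    - [[0,0,0],[0,0,0]]
    - [[0,0,0],[0,0,0]]
    - [[0,0,0],[0,0,0]]
  grip: 1

```text
t: 27.32
ee_pos: [621.1, 231.1, 13.3]
orientation: [-0.003, 3.14, 0.001]
ft_force: [-0.2, -0.1, -0.0]
width: 58.2
grasp_force: 0.0
```

Emit:
servo_tool:
  deltas:
    - [[0,0,0],[0,0,0]]
    - [[0,0,0],[0,0,0]]
    - [[0,0,0],[0,0,0]]

```text
t: 27.57
ee_pos: [620.9, 231.1, 13.1]
orientation: [-0.003, 3.14, 0.001]
ft_force: [-0.9, 0.3, 5.9]
width: 53.9
grasp_force: 30.0
```

```bash
python3 -c "
from h import *
p=ctrl.get_obs()['ee_pos']
plan((p[0],p[1],p[2]+60,90),(600.5,-98.8,p[2]+60,111.5))"
```

```text
t 27.57 at [620.9 231.1  13.1] psi 90.09 w 53.9 F [-0.9  0.3  5.9]
-> (np.float64(620.8898454890679), np.float64(231.08341628977357), np.float64(73.06062096288112), 90) shift [-0.1, 0.0, -60.0] turn [0.0005, 0.0011, 0.0016] len 60.0
-> (600.5, -98.8, np.float64(73.06062096288112), 111.5) shift [20.4, -329.9, 0.0] turn [0.0, 0.0, -0.3752] len 331.0
```

Emit:
servo_tool:
  deltas:
    - [[0,0,-4],[0,0,0]]
    - [[0,0,-14],[0,0,0]]
    - [[0,0,-30],[0,0,0]]
    - [[0,0,-48],[0,0,0]]
    - [[0,0,-60],[0,0,0]]

```text
t: 27.98
ee_pos: [620.4, 230.8, 73.5]
orientation: [-0.003, 3.142, -0.0]
ft_force: [0.5, 1.0, -4.6]
width: 54.3
grasp_force: 30.0
```

Emit:
servo_tool:
  deltas:
    - [[0,-7,0],[0,0,0]]
    - [[1,-25,0],[0,0,0]]
    - [[3,-52,0],[0,0,0]]
    - [[5,-83,0],[0,0,0]]
    - [[7,-115,0],[0,0,0]]

```text
t: 28.4
ee_pos: [612.5, 114.6, 71.4]
orientation: [0.005, -3.14, 0.001]
ft_force: [1.1, -0.5, -4.8]
width: 54.1
grasp_force: 30.0
```

Emit:
servo_tool:
  deltas:
    - [[2,-32,0],[0,0,-0.04]]
    - [[4,-64,0],[0,0,-0.08]]
    - [[6,-96,0],[0,0,-0.13]]
    - [[8,-127,0],[0,0,-0.18]]
    - [[10,-155,0],[0,0,-0.23]]

```text
t: 28.82
ee_pos: [602.6, -41.5, 71.4]
orientation: [0.366, -3.119, -0.0]
ft_force: [0.3, -0.4, -5.1]
width: 54.1
grasp_force: 30.0
```

```bash
python3 -c "
from h import *
plan((600,-98.8,73,111.5))"
```

```text
t 28.82 at [602.6 -41.5  71.4] psi 103.39 w 54.1 F [ 0.3 -0.4 -5.1]
-> (600, -98.8, 73, 111.5) shift [15.8, -55.2, -1.6] turn [0.0003, -0.0015, -0.1415] len 57.0
```

Emit:
servo_tool:
  deltas:
    - [[6,-20,0],[0,0,-0.05]]
    - [[11,-38,0],[0,0,-0.1]]
    - [[14,-50,0],[0,0,-0.141]]
    - [[15.8,-55.2,0],[0,0,-0.141]]
    - [[15.8,-55.2,0],[0,0,-0.141]]

```text
t: 29.23
ee_pos: [600.3, -97.9, 71.6]
orientation: [0.577, -3.087, -0.0]
ft_force: [-0.3, 0.4, -5.9]
width: 53.9
grasp_force: 30.0
```

Emit:
servo_tool:
  deltas:
    - [[0,0,0],[0,0,0]]
    - [[0,0,0],[0,0,0]]
    - [[0,0,0],[0,0,0]]

```text
t: 29.48
ee_pos: [601.0, -95.6, 72.0]
orientation: [0.583, -3.087, -0.0]
ft_force: [-0.8, -0.3, -5.1]
width: 53.9
grasp_force: 30.0
```

```bash
python3 -c "
from h import *
p=get_image('wrist');cv2.imwrite('pics/w6.png',p['frame'])
plan((600,-98.8,21.5,111.5))"
```

```text
t 29.53 at [601.1 -95.6  72.1] psi 111.4 w 54.2 F [-0.3  0.4 -5.4]
-> (600, -98.8, 21.5, 111.5) shift [2.2, -2.6, 50.6] turn [0.0002, -0.0001, -0.0018] len 51.0
```

View pics/w6.png

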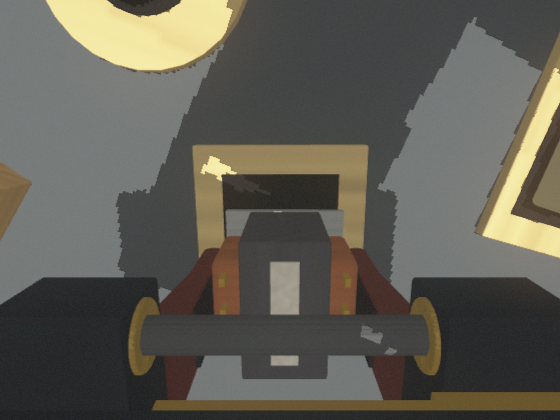

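The wrist view shows the transformer held parallel to the square plate (plate columns 194–367, core 241–328). It sits about 2–3 mm off sideways, as the numbers also say, so I correct that while lowering.

Emit:
servo_tool:
  deltas:
    - [[1,-1,9],[0,0,0]]
    - [[2,-2.6,23],[0,0,0]]
    - [[2,-2.6,37],[0,0,0]]
    - [[2,-2.6,46],[0,0,0]]
    - [[2,-2.6,49.5],[0,0,0]]

```text
t: 29.95
ee_pos: [598.4, -99.4, 19.8]
orientation: [0.581, -3.083, -0.002]
ft_force: [-0.3, 0.7, -4.6]
width: 53.5
grasp_force: 30.0
```

Emit:
servo_tool:
  deltas:
    - [[0,0,0],[0,0,0]]
    - [[0,0,0.3],[0,0,0]]
    - [[0,0,0.7],[0,0,0]]
    - [[0,0,1],[0,0,0]]
    - [[0,0,1],[0,0,0]]

```text
t: 30.37
ee_pos: [600.6, -99.8, 22.2]
orientation: [-0.582, 3.086, -0.001]
ft_force: [-0.2, -1.2, -5.8]
width: 53.9
grasp_force: 30.0
```

```bash
python3 -c "
from h import *
plan((600,-98.8,19.5,111.5))"
```

```text
t 30.37 at [600.6 -99.8  22.2] psi 111.35 w 53.9 F [-0.2 -1.2 -5.8]
-> (600, -98.8, 19.5, 111.5) shift [0.2, 1.2, 2.7] turn [-0.0006, 0.0009, -0.0026] len 3.0
```

Emit:
servo_tool:
  deltas:
    - [[0,0.3,0.5],[0,0,0]]
    - [[0,0.6,1],[0,0,0]]
    - [[0,0.8,1.4],[0,0,0]]
    - [[0,0.8,1.8],[0,0,0]]
    - [[0,0.8,1.8],[0,0,0]]

```text
t: 30.78
ee_pos: [599.9, -98.9, 19.8]
orientation: [0.582, -3.087, -0.0]
ft_force: [0.5, -0.7, -5.2]
width: 54.0
grasp_force: 30.0
```

Emit:
servo_tool:
  deltas:
    - [[0,0,0.3],[0,0,0]]
    - [[0,0,0.6],[0,0,0]]
    - [[0,0,0.6],[0,0,0]]
    - [[0,0,0.6],[0,0,0]]

```text
t: 31.12
ee_pos: [599.9, -99.0, 19.3]
orientation: [0.582, -3.087, 0.0]
ft_force: [0.2, 0.4, -5.0]
width: 53.5
grasp_force: 30.0
```

Emit:
servo_tool:
  deltas:
    - [[0,0,0.3],[0,0,0]]
    - [[0,0,0.5],[0,0,0]]
    - [[0,0,0.5],[0,0,0]]
    - [[0,0,0.5],[0,0,0]]

```text
t: 31.45
ee_pos: [600.0, -99.0, 19.1]
orientation: [-0.582, 3.087, -0.0]
ft_force: [-2.2, 0.9, 0.6]
width: 53.9
grasp_force: 30.0
```

Emit:
servo_tool:
  deltas:
    - [[0,0,0.2],[0,0,0]]
    - [[0,0,0.3],[0,0,0]]
    - [[0,0,0.3],[0,0,0]]

```text
t: 31.7
ee_pos: [599.9, -99.0, 19.1]
orientation: [-0.582, 3.087, -0.0]
ft_force: [-3.7, -0.1, 4.6]
width: 53.9
grasp_force: 30.0
```

Contact made; release, lift and back off to look.

Emit:
servo_tool:
  deltas:
    - [[0,0,0],[0,0,0]]
    - [[0,0,0],[0,0,0]]
    - [[0,0,0],[0,0,0]]
    - [[0,0,0],[0,0,0]]
    - [[0,0,0],[0,0,0]]
  grip: -1

```text
t: 32.12
ee_pos: [600.1, -99.0, 18.5]
orientation: [-0.582, 3.087, -0.0]
ft_force: [0.0, 0.2, -0.5]
width: 83.9
grasp_force: 0.0
```

Emit:
servo_tool:
  deltas:
    - [[0,0,0],[0,0,0]]
    - [[0,0,-8],[0,0,0]]
    - [[0,0,-30],[0,0,0]]
    - [[0,0,-65],[0,0,0]]
    - [[0,0,-105],[0,0,0]]

```text
t: 32.53
ee_pos: [598.4, -98.7, 123.4]
orientation: [0.581, -3.084, -0.002]
ft_force: [1.1, -0.1, 0.5]
width: 87.9
grasp_force: 0.0
```

Emit:
servo_tool:
  deltas:
    - [[8,0,-35],[0,0,0.05]]
    - [[20,0,-70],[0,0,0.1]]
    - [[35,0,-100],[0,0,0.15]]
    - [[48,0,-125],[0,0,0.2]]
    - [[55,0,-135],[0,0,0.25]]

```text
t: 32.95
ee_pos: [549.0, -119.7, 263.1]
orientation: [-0.188, 3.131, -0.003]
ft_force: [-0.0, -0.1, -0.6]
width: 87.9
grasp_force: 0.0
```

Emit:
servo_tool:
  deltas:
    - [[0,0,0],[0,0,0]]
    - [[0,0,0],[0,0,0]]
    - [[0,0,0],[0,0,0]]
    - [[0,0,0],[0,0,0]]

```text
t: 33.28
ee_pos: [548.4, -118.6, 257.1]
orientation: [0.194, -3.134, -0.001]
ft_force: [-0.5, -0.0, -1.1]
width: 87.6
grasp_force: 0.0
```

```bash
python3 - <<'E'
from h import *
L=[("gear",(485,53),60,56,70),("motor",(486,-221),40,58,74),("round",(486,-221),75,6.5,13),("trafo",(600,-98),50,50,70),("square",(600,-98),90,6.5,12),("oblong",(485,53),90,6.5,13),("jar",(723,97),50,60,85),("offcut",(668,-283),70,38,52)]
for n in("wrist","scene","side"):
    p=get_image(n);print(n);look(p,L);cv2.imwrite(f"pics/{n}7.png",p["frame"])
plan()
E
```

```text
wrist
gear 4160 [485.7  52.8] [86.1 44.9] 5.2 circ 485.5 52.7 z 63.7
motor 1903 [ 487.4 -220.6] [43.5 43.2] -62.6 circ 487.4 -220.8 z 67.5
round 7465 [ 487.  -221.7] [115.2 114.6] 50.1 circ 487.2 -221.7 z 9.5
trafo 2362 [600.6 -99.4] [54.3 53.8] 21.6 circ 600.4 -99.5 z 59.1
square 5123 [601.3 -98.9] [104.4 104.2] 21.2 circ 601.1 -98.8 z 9.5
oblong 4931 [485.8  52.3] [140.3  81. ] 5.6 circ 485.4 52.7 z 9.6
offcut 2536 [ 668.9 -286.4] [90.6 45.5] -14.2 circ 668.9 -286.3 z 44.4
scene
gear 600 [485.2  55.5] [88.3 45.9] 5.2 circ 486.1 53.7 z 64.2
motor 206 [ 486.1 -217.5] [46.1 41.8] 54.1 circ 487.5 -219.1 z 67.7
round 778 [ 486.3 -218.9] [117.7 115.1] 71.3 circ 490.5 -214.9 z 10.0
trafo 416 [599.2 -95.9] [58.8 55. ] 18.4 circ 599.1 -97.3 z 58.8
square 751 [ 588.9 -101. ] [131.7 106.1] 21.6 circ 596.7 -98.9 z 9.8
oblong 720 [484.3  55.4] [144.   81.4] 4.5 circ 485.0 55.0 z 10.2
jar 544 [723.9  99.2] [52.6 50.7] 52.8 circ 724.6 98.4 z 74.5
offcut 575 [ 668.1 -284.3] [90.4 51.2] -13.9 circ 668.1 -283.8 z 44.4
side
gear 568 [482.3  51.4] [85.2 45.8] 4.7 circ 482.7 51.3 z 63.1
motor 594 [ 484.2 -222.3] [43.4 43.2] 71.0 circ 484.7 -222.0 z 67.1
round 2546 [ 483.4 -225.6] [114.5 109. ] -20.8 circ 484.4 -222.1 z 9.4
trafo 552 [ 597.8 -100.4] [54.7 54.4] 21.8 circ 598.0 -101.0 z 58.6
square 1183 [598.4 -99.7] [105.3 105.2] 21.9 circ 598.9 -100.5 z 9.2
oblong 880 [482.9  51.8] [140.3  83.3] 5.3 circ 482.5 52.3 z 9.3
jar 320 [721.5  94.8] [52.9 52. ] 42.5 circ 721.6 94.7 z 73.3
offcut 1478 [ 666.6 -286.7] [90.9 47. ] -14.0 circ 666.5 -287.2 z 44.1
t 33.43 at [ 548.5 -118.7  257.3] psi 97.08 w 87.7 F [ 0.7 -0.6 -0.6]
```

View pics/wrist7.png

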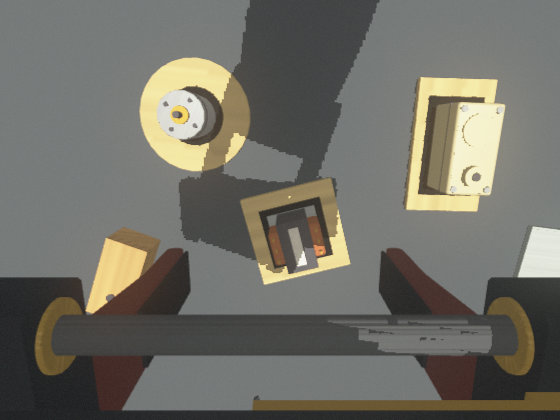

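View pics/side7.png

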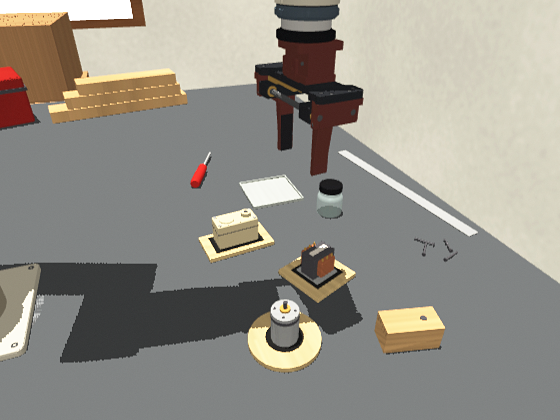

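All three parts are upright and centred within about 1 mm. In the wrist view the motor is at (185,115), the transformer at (296,240) and the gearbox at (467,148). The jar, offcut and screwdriver are unmoved in the side view, and the arm is clear.

```bash
python3 -c "
from workcell import close_job
print(close_job())"
```

```text
the job is handed in; nothing more can be done
None
```

The motor, transformer and gearbox each stand upright on their own plate, within about 1 mm of the middle by the last wrist-camera check; the bystanders look undisturbed, and the job was handed in at about 33 s of the 106 s allowed.

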